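# Turn the tree figure on its locking turntable

## Robot

A 6-joint arm with a two-finger parallel gripper is mounted at the origin on a cart in front of the work surface, level with it; the furniture and walls round the work are solid. World frame = base frame: x ahead of the robot, y to its left, z up, the work surface at z = 0. Lengths are in m, angles in rad, forces in N, time in s.
With the tool pointing down it reaches from about 0.375 to 0.9 m from the base axis. Payload 3.1 kg.
Tool frame: the origin (TCP) lies at the very end of the fingers, on their centre line; the grasp point (between the pads) lies 19 mm behind it (env.pinch_z is the z of the grasp point in the tool frame, in m); z points along the fingers, y is the line along which they close (so a half turn about z gives the same grasp; the last joint's range is limited). The gripper opens to 85 mm and grips with 20 to 120 N. Pads are 22 mm wide; open, the fingers measure 114 mm over their backs; the gripper's body (76 mm by 85 mm) begins 54 mm behind the grasp point. The pads swing forward as they close: fully open they stand 13 mm farther back than shut.
Start: joints at [1.079, 0.527, 1.433, -0, 1.181, -0.178], TCP at [0.192, 0.595, 0.231] pointing down, gripper open.
Joint ranges: [-3.08, 3.08], [-0.75, 2.2], [0.22, 2.44], [-1.43, 4.57], [0, 2.65], [-2.85, 2.85]. Speed limits (rad/s): [2.79, 2.79, 3.14, 3.14, 3.14, 3.14].

## Interface

Orientations are given as a rotation vector (axis times angle).
In Python, from workcell import env, get_image, sign_off, recognise, place_of gives the robot as it stands.
- The arm moves only by the tool drive_tool, never from a script. Its argument "commands" is one flat list of numbers, 7 for each row, row after row: the turn, a rotation vector about the tool's x, y, z in units of 360 degrees (1.0 is 360 degrees), then the shift along the tool's x, y, z in units of 0.06 m (1.0 is 0.06 m), then the opening, from -1 (shut) to 1 (fully open). A call has 1 to 5 rows; each row shifts and turns the commanded pose from where the row before left it, along the tool's axes as they then stand; what a row does not reach is not made up. A row lasts 1/8 s, in which the tool goes at most 62.5 mm and 10.7 degrees, less where a joint would pass 70% of its speed; a pose out of reach is approached as far as the arm can. A call with a number of a shift or a turn outside -1 to 1 is refused whole. A call with a gripper value outside its range is refused whole. The fingers move at their own pace and stop on an object; "force" is the grip in N (left out, the last holds). Time passes only in rows, so rows that do not move let the fingers close. It gives the time, the measured TCP pose, the force, the opening and the grip force at its end, in the units of the state.
- env.state(): the state, without advancing time (a new reading comes with each control period).
- get_image(name): name is "scene" or "side" or "wrist"; returns a dict with "pixels" (384x512x3 uint8, red, green, blue), "fx", "fy", "cx", "cy" (pixels), "world_to_cam" (4x4, takes a point from world to camera coordinates); the wrist camera has in their place "tool_from_camera" (4x4, takes a point from camera to tool coordinates, whose origin is the TCP and whose axes are the flange's). Camera axes: x right, y up, looking along -z (the intrinsics and any distortion apply to the point x, -y, -z); pixel columns grow to the right and rows downward; lengths in m; the calibration is good to about 2 mm. The wrist camera is an equidistant fisheye: a pixel r from the principal point sees the ray r / f radians off the axis. A picture is of the moment at which its call begins: read the wrist's pose just before it. There is no depth.
- sign_off(): hands the job in; it is judged then, once.
Trained networks look in a picture, given as the dict that the camera call returned (one of the last four; its "shot" number tells which), for a name from the list of things; names that differ only in an ending like _2 or _b are one class to them, and where a whole thing is asked for, a point or a joint stands for the part that bears it (a point fixed in the world has none). Each returns a list of dicts, best first, with "score" (0 to 1); they miss things now and then, are a little off and sometimes report something else, mostly with a low value. They report only what shows in the picture. A call takes as long as a camera call.
- recognise(picture, query): "xyz" ([x, y, z] in m, in the coordinates of the camera as it stood for that picture, good to about 4 mm: the middle of the surface that is visible of it).
- place_of(picture, query): "xyz" ([x, y, z] in m, in the coordinates of the camera as it stood for that picture, good to about 4 mm: a listed point, or the origin of a listed thing).
The state is a dict: "time": time; "joint_positions": joint angles; "joint_velocities": joint speeds; "effort": joint torques, N m; "tcp_pos": TCP position; "ee_rot": TCP orientation; "force": force on the tool from outside, world axes, zero at the start; "wrist_torque": the same for the moment, N m; "width": opening from 0.0 (shut) to 1.0 (fully open); "grip_force": force on a finger pad.
Only numpy, scipy, OpenCV 4.12 (cv2) and the standard library are available. Lean on these libraries where they do the work, as an engineer would, in place of code of your own. Each camera call takes 0.05 s, during which the arm holds its last target. There are 200 camera calls.

## Task

Two small painting turntables stand on the desk. Bring the tree figure round to its next side: pull the knob of the tree's turntable straight up to unlock it, turn it clockwise until its white pointer is at the green dot, and push it fully back down so that it is locked there. Leave the turntable with the blue serpent alone.

Things in the scene. Friction and masses are not known exactly. Their poses are not given: they have to be found in the camera images.
- tree_grip (a point): Grip point of the black knob on the tree's turntable, on its upright axis. The knob is a bar 42 mm long, 14 wide, 36 high on a 42 mm disc; this point is 10 mm below the bar's top, 26 above the disc, 80 above the desk when home. z up; turns with the knob: x along the bar (start within 1.1 rad of world x), y across its flat faces. A white pointer line marks the bar's -x end, towards the robot.
- tree_knob (a joint): Turn of that knob in rad, clockwise from above: 0 = pointer at the black dot (starts within 0.1), 1.05 (60 degrees) = at the green dot, stop at 1.24. It turns only while pulled up (0.19 play when down), with light friction, and turns the tree's platter. The dots are 32 mm from the knob's axis, on the aluminium block (top 30 mm above the desk) at the base's end nearer the robot.
- tree_lift (a joint): Height of that knob above home in m: 0 = home, locked; 0.022 = upper stop. Free to turn from 0.012 up. It goes home only with the pointer within 12 degrees of a dot, where rounded posts guide its cross pin. Friction 1.5 N: it stays where left. Behind the knob (axis 90 mm away) the platter bears the tree, brown on a black square base, top 90 mm above the desk. Grey base 168 x 88 mm.
- serpent_lift (a joint): The same height for the knob of the second turntable, which is identical but carries the blue serpent figure. The turntables stand side by side in either order, knobs at least 100 mm apart. Stays at 0.

How it is judged:
On the way, in this order (a step that is already met when the one before it is completed fails the run):
1. the tree's knob is pulled up by more than 10 mm (value of joint tree_lift above 0.01 m), for 0.1 s.
2. the tree's knob is turned clockwise past 43 degrees while it is up (value of joint tree_knob above 0.75 rad and value of joint tree_lift above 0.008 m), for 0.1 s.
At the end, for the whole second after the job is handed in: The tree's knob is fully home again (within 4 mm) with its pointer at the green dot (within 15 degrees), and the serpent's knob is still down (within 4 mm) (value of joint each of tree_lift, serpent_lift below 0.004 m and value of joint tree_knob between 0.785 and 1.31 rad); the robot touches nothing.
It fails at once if the knob of the serpent's turntable is pulled up by more than 6 mm (value of joint serpent_lift above 0.006 m).
It also fails if it takes over 32 s, if anything falls off the work surface, if the arm or the gripper's body presses on something with over 40 N, if the wrist force passes 120 N, or if a joint passes its speed limit or range.

## Working session

There is one attempt and no reset: what is moved stays moved. The work goes in short steps, Python scripts to look and compute and a tool call to move; the robot and the scene stay as the last step left them, time stands still between calls to the robot, and variables do not carry over. Pictures are saved under pics/ and viewed, at most 10 in all, crops included, and the job is handed in when it is done.

Besides the shell and the picture viewer there is one more tool, called after "Emit:" in YAML: its name, and indented under it one key for each argument. drive_tool: Moves the arm, as the interface text tells. Shifts and turns lie within -1 to 1; 1 stands for 0.06 m of shift or 360 degrees of turn. Its arguments: {"type":"object","properties":{"commands":{"type":"array"},"force":{"type":"number"}},"required":["commands"]}

```bash
mkdir -p pics; cat > h.py <<'E'
from workcell import env,get_image,sign_off,recognise,place_of
import numpy as np,cv2
def c2w(p,xyz): return (np.linalg.inv(np.array(p["world_to_cam"]))@np.r_[xyz,1])[:3]
def save(p,n): cv2.imwrite(f"pics/{n}.png",cv2.cvtColor(p["pixels"],cv2.COLOR_RGB2BGR))
def w2p(p,X):
    c=np.array(p["world_to_cam"])@np.r_[X,1]; return p["cx"]+p["fx"]*c[0]/-c[2], p["cy"]+p["fy"]*-c[1]/-c[2]
E
python3 - <<'E'
from h import *
s=env.state(); print(s, env.pinch_z)
for n in("scene","side"):
    p=get_image(n); save(p,n+"0"); print(n,p.keys())
    for q in("tree_grip","tree_knob","serpent_lift"):
        for f in (place_of,recognise):
            try:
                for d in f(p,q): print(q,f.__name__,round(d["score"],2),c2w(p,d["xyz"]).round(4))
            except Exception as e: print(q,f.__name__,e)
im=np.hstack([cv2.imread("pics/scene0.png"),cv2.imread("pics/side0.png")])
cv2.imwrite("pics/b0.png",cv2.resize(np.vstack([cv2.imread("pics/scene0.png"),cv2.imread("pics/side0.png")]),(400,600)))
E
```

```text
{'time': 0.0, 'joint_positions': array([ 1.07951321e+00,  5.28472658e-01,  1.43389885e+00,  2.26038724e-05,
        1.18139615e+00, -1.78512054e-01]), 'joint_velocities': array([-1.88941920e-03, -8.21584252e-05, -7.74511746e-04,  3.79738731e-04,
       -2.82507344e-03, -9.30056375e-04]), 'effort': array([-1.29427804e-03, -4.42353702e+01, -1.78023684e+01, -3.60740414e-04,
        8.31563899e-03, -7.21326103e-06]), 'tcp_pos': array([0.19194192, 0.5940483 , 0.23033073]), 'ee_rot': array([-0.48919818, -3.10252544,  0.00321514]), 'force': array([ 0.33560463, -0.03201996, -0.4474692 ]), 'wrist_torque': array([ 0.04008672, -0.00016493, -0.01922842]), 'grip_force': 0.0, 'width': 0.9969084233113681} -0.0187
scene dict_keys(['pixels', 'fx', 'fy', 'cx', 'cy', 'world_to_cam', 'shot'])
tree_grip call 0.55 [0.4627 0.122  0.079 ]
tree_grip call 0.68 [0.4549 0.1142 0.0656]
tree_knob call it knows: tree_grip
tree_knob call 0.87 [0.4595 0.1153 0.0636]
serpent_lift call it knows: tree_grip
serpent_lift call 0.7 [0.4174 0.2571 0.0643]
side dict_keys(['pixels', 'fx', 'fy', 'cx', 'cy', 'world_to_cam', 'shot'])
tree_grip call 0.59 [0.4639 0.1263 0.0781]
tree_grip call 0.56 [0.4637 0.1348 0.0663]
tree_knob call it knows: tree_grip
tree_knob call 0.53 [0.4642 0.1345 0.0711]
serpent_lift call it knows: tree_grip
serpent_lift call 0.85 [0.427  0.2813 0.07  ]
```

View pics/scene0.png

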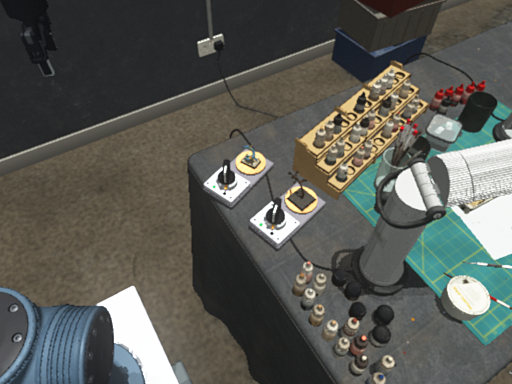

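The scene picture shows the tree turntable with its knob near pixel (275,215) and the tree at about (300,195). The serpent's knob is near (227,175). I'll enlarge this area to read the bar direction.

```bash
python3 - <<'E'
from h import *
p=get_image("scene"); s=get_image("side")
out=[]
for q in(p,s):
    u,v=w2p(q,[0.463,0.124,0.08]); u,v=int(u),int(v); print(u,v)
    c=cv2.cvtColor(q["pixels"],cv2.COLOR_RGB2BGR)
    c=cv2.copyMakeBorder(c,60,60,60,60,cv2.BORDER_CONSTANT)[v+10:v+110,u-5:u+125]
    out.append(cv2.resize(c,(520,400) if 0 else (390,300),interpolation=cv2.INTER_CUBIC))
cv2.imwrite("pics/c1.png",np.hstack(out))
E
```

```text
275 207
256 177
```

View pics/c1.png

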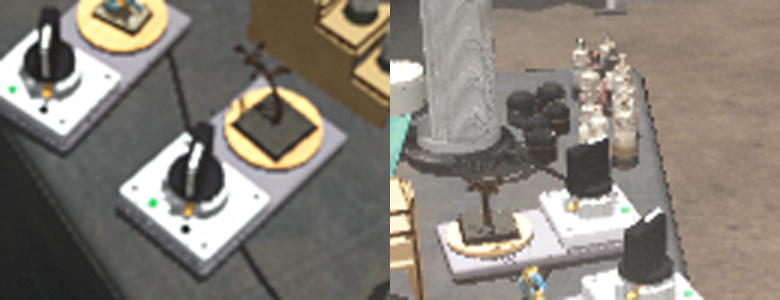

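Left half (scene crop): the black dot is at (185,230), the green dot at (152,203), and the tree's knob is upright with its bar pointing at the black dot. I'll convert these to world coordinates.

```bash
python3 - <<'E'
from h import *
p=get_image("scene")
def ray(u,v,z):
    T=np.linalg.inv(np.array(p["world_to_cam"])); d=T[:3,:3]@np.array([(u-p["cx"])/p["fx"],-(v-p["cy"])/p["fy"],-1]); o=T[:3,3]
    return o+d*(z-o[2])/d[2]
f=lambda a,b,z: ray(210+a/3,157+b/3,z)
b=f(185,230,.03);g=f(152,203,.03);t=f(275,128,.03)
print(b,g,t,np.linalg.norm(b-g))
# axis: third vertex of equilateral triangle
m=(b+g)/2; d=b-g; n=np.array([-d[1],d[0],0]); n/=np.linalg.norm(n)
for s in(1,-1):
    a=m+s*n*.0277; print("axis",a,"baraxis deg",np.degrees(np.arctan2(*(a-b)[1::-1])),np.linalg.norm(t-a))
s=env.state(); from scipy.spatial.transform import Rotation as R
print(R.from_rotvec(s["ee_rot"]).as_matrix().round(3))
E
```

```text
[0.44066173 0.0995292  0.03      ] [0.43270499 0.13056338 0.03      ] [0.54703841 0.13892071 0.03      ] 0.03203794470738796
axis [0.4635155  0.12192569 0.03      ] baraxis deg 44.42100979929231 0.08523442395751772
axis [0.40985122 0.10816689 0.03      ] baraxis deg 164.33922671288096 0.1405920463674878
[[-0.951  0.308  0.   ]
 [ 0.308  0.951  0.   ]
 [-0.     0.    -1.   ]]
```

Emit:
drive_tool:
  commands: [0, 0, 0, -0.67, -0.61, 0, 0.2, 0, 0, 0, -0.67, -0.61, 0, 0.2, 0, 0, 0, -0.67, -0.61, 0, 0.2, 0, 0, 0, -0.67, -0.61, 0, 0.2, 0, 0, 0, -0.67, -0.61, 0, 0.2]

```text
time: 1.27
tcp_pos: [0.3281, 0.3573, 0.2316]
ee_rot: [0.489, 3.102, 0.001]
force: [-0.4, 0.1, -0.2]
width: 0.6
grip_force: 0.0
```

Emit:
drive_tool:
  commands: [0, 0, 0, -0.67, -0.61, 0, 0.2, 0, 0, 0, -0.67, -0.61, 0, 0.2, 0, 0, 0, -0.67, -0.61, 0, 0.2, 0, 0, 0, -0.67, -0.61, 0, 0.2, 0, 0, 0, -0.67, -0.61, 0, 0.2]

```text
time: 1.9
tcp_pos: [0.4631, 0.1211, 0.2316]
ee_rot: [0.49, 3.102, 0.001]
force: [0.6, 0.4, -0.0]
width: 0.6
grip_force: 0.0
```

Emit:
drive_tool:
  commands: [0, 0, -0.028, 0, 0, 0, 0.2, 0, 0, -0.028, 0, 0, 0, 0.2, 0, 0, -0.028, 0, 0, 0, 0.2, 0, 0, -0.028, 0, 0, 0, 0.2, 0, 0, -0.028, 0, 0, 0, 0.2]

```text
time: 2.52
tcp_pos: [0.4623, 0.1227, 0.2315]
ee_rot: [-0.887, 3.013, -0.0]
force: [0.2, 0.9, -0.3]
width: 0.602
grip_force: 0.0
```

Emit:
drive_tool:
  commands: [0, 0, -0.028, 0, 0, 0, 0.2, 0, 0, 0, 0, 0, 0.4, 0.2, 0, 0, 0, 0, 0, 0.4, 0.2, 0, 0, 0, 0, 0, 0, 0.2, 0, 0, 0, 0, 0, 0, 0.2]

```text
time: 3.15
tcp_pos: [0.4627, 0.1227, 0.184]
ee_rot: [-1.14, 2.926, -0.001]
force: [0.9, 0.1, -0.1]
width: 0.6
grip_force: 0.0
```

```bash
cat >> h.py <<'E'
from scipy.spatial.transform import Rotation as R
def wrist(q="tree_grip"):
    s=env.state(); M=R.from_rotvec(s["ee_rot"]).as_matrix(); p=get_image("wrist"); T=np.array(p["tool_from_camera"])
    for d in place_of(p,q):
        t=(T@np.r_[d["xyz"],1])[:3]; print("score",d["score"],"tool",t.round(4),"world",(M@t+s["tcp_pos"]).round(4))
    return s,M,p,T
def wpix(p,T,M,s,u,v,z):
    x=np.array([u-p["cx"],v-p["cy"]])/p["fx"]; r=np.linalg.norm(x)
    d=np.array([*(x/r*np.sin(r)),np.cos(r)])*[1,-1,-1]
    d=M@T[:3,:3]@d; o=M@T[:3,3]+s["tcp_pos"]; return o+d*(z-o[2])/d[2]
def yaw(M): return np.degrees(np.arctan2(M[1,1],M[0,1]))
E
python3 - <<'E'
from h import *
s,M,p,T=wrist(); save(p,"w1"); print(s["tcp_pos"],yaw(M),s["width"],s["joint_positions"])
E
```

```text
score 0.77 tool [0.0002 0.0002 0.1077] world [0.4626 0.1228 0.0762]
[0.4627491  0.12274263 0.18396084] 132.5589906493436 0.600003197333158 [ 2.52921321e-02  4.04247276e-01  1.84280763e+00  3.06777415e-06
  8.93367354e-01 -2.28830097e+00]
```

View pics/w1.png

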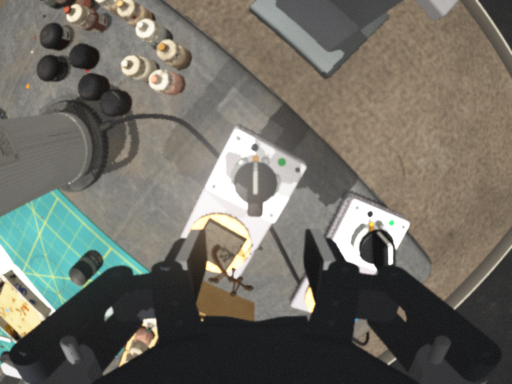

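The wrist picture shows the tree's bar running from about (255,163) to (255,212), nearly along the image's vertical, with the black dot at (254,146) and the green dot at (281,161). I'll check the bar yaw from these pixels.

```bash
python3 - <<'E'
from h import *
s,M,p,T=wrist()
W=lambda u,v,z: wpix(p,T,M,s,u,v,z)
b=W(254,146,.03);g=W(281,161,.03);c=np.r_[s["tcp_pos"][:2],.03]
print(b,g,np.linalg.norm(b-g),np.linalg.norm(b-c),np.linalg.norm(g-c))
ang=lambda d:np.degrees(np.arctan2(d[1],d[0]))
print("black->axis",ang(c-b),"bar",ang(W(255,205,.09)-W(255,163,.09)),"tool x+180",ang(-M[:,0]),ang(M[:,0]), "base", ang(W(224,232,.03)-c))
E
```

```text
score 0.81 tool [-0.003   0.0013  0.107 ] world [0.4645 0.1258 0.0773]
[0.44161853 0.09947596 0.03      ] [0.43432165 0.1298399  0.03      ] 0.031228405895129464 0.031588431899814085 0.029501332634443437
black->axis 47.49435482787736 bar 42.60555741752181 tool x+180 42.56394160632693 -137.43605839367308 base 12.721753176104551
```

Emit:
drive_tool:
  commands: [0, 0, 0, -0.02, 0, 0.5, 0.2, 0, 0, 0, 0, 0, 0.5, 0.2, 0, 0, 0, 0, 0, 0.5, 0.2, 0, 0, 0, 0, 0, 0.5, 0.2, 0, 0, 0, 0, 0, 0, 0.2]

```text
time: 3.98
tcp_pos: [0.462, 0.1235, 0.0622]
ee_rot: [1.139, -2.924, -0.002]
force: [0.1, -0.2, -0.0]
width: 0.599
grip_force: 0.0
```

Emit:
drive_tool:
  commands: [0, 0, 0, 0, 0, 0, -1, 0, 0, 0, 0, 0, 0, -1, 0, 0, 0, 0, 0, 0, -1, 0, 0, 0, 0, 0, 0, -1, 0, 0, 0, 0, 0, 0, -1]
  force: 50

```text
time: 4.6
tcp_pos: [0.4639, 0.1237, 0.0647]
ee_rot: [-1.139, 2.925, -0.001]
force: [-0.2, 0.7, 6.5]
width: 0.148
grip_force: 50.1
```

Emit:
drive_tool:
  commands: [0, 0, 0, 0, 0, -0.1, -1, 0, 0, 0, 0, 0, -0.1, -1, 0, 0, 0, 0, 0, -0.1, -1, 0, 0, 0, 0, 0, 0, -1, 0, 0, 0, 0, 0, 0, -1]

```text
time: 5.22
tcp_pos: [0.4638, 0.1236, 0.0817]
ee_rot: [-1.139, 2.926, -0.001]
force: [2.1, 1.3, 1.4]
width: 0.151
grip_force: 49.5
```

```bash
python3 - <<'E'
from h import *
p=get_image("side"); save(p,"s2"); c=cv2.imread("pics/s2.png")[120:270,160:360]
cv2.imwrite("pics/s2c.png",cv2.resize(c,(800,600),interpolation=cv2.INTER_CUBIC)); print(env.state()["tcp_pos"])
E
```

```text
[0.46382337 0.12359628 0.08156135]
```

View pics/s2c.png

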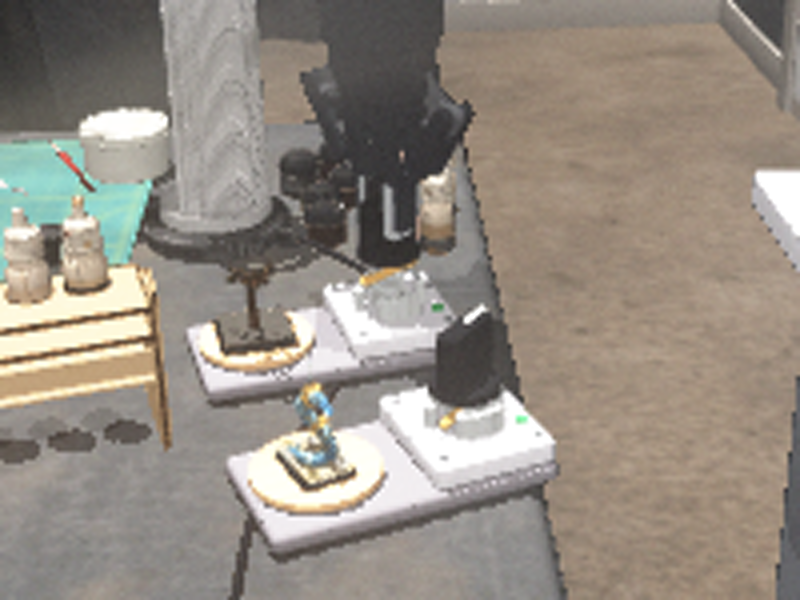

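The side crop shows the tree's knob raised, with the orange cross pin showing under it at (388,275). The serpent's knob is still down. Next I'll turn it clockwise.

Emit:
drive_tool:
  commands: [0, 0, 0.02, 0, 0, 0, -1, 0, 0, 0.02, 0, 0, 0, -1, 0, 0, 0.02, 0, 0, 0, -1, 0, 0, 0.02, 0, 0, 0, -1, 0, 0, 0.02, 0, 0, 0, -1]

```text
time: 5.9
tcp_pos: [0.464, 0.1233, 0.0814]
ee_rot: [-0.174, 3.135, -0.001]
force: [2.6, -0.4, 0.7]
width: 0.158
grip_force: 49.4
```

Emit:
drive_tool:
  commands: [0, 0, 0.02, 0, 0, 0, -1, 0, 0, 0.02, 0, 0, 0, -1, 0, 0, 0.02, 0, 0, 0, -1, 0, 0, 0, 0, 0, 0, -1, 0, 0, 0, 0, 0, 0, -1]

```text
time: 6.52
tcp_pos: [0.4639, 0.1231, 0.0814]
ee_rot: [0.408, 3.113, -0.001]
force: [3.9, -2.9, -0.1]
width: 0.154
grip_force: 49.3
```

```bash
python3 - <<'E'
from h import *
s,M,p,T=wrist(); print(yaw(M),s["tcp_pos"],s["wrist_torque"],s["force"]); save(p,"w2")
cv2.imwrite("pics/w2c.png",cv2.resize(cv2.imread("pics/w2.png")[110:260,160:360],(800,600),interpolation=cv2.INTER_CUBIC))
E
```

```text
score 0.95 tool [ 0.0002  0.0005 -0.0121] world [0.4638 0.1236 0.0935]
75.08503948878176 [0.4638807  0.12308636 0.08135427] [-0.48295792 -0.74453158 -0.0296385 ] [ 3.87525206 -2.91285603 -0.07669394]
```

View pics/w2c.png

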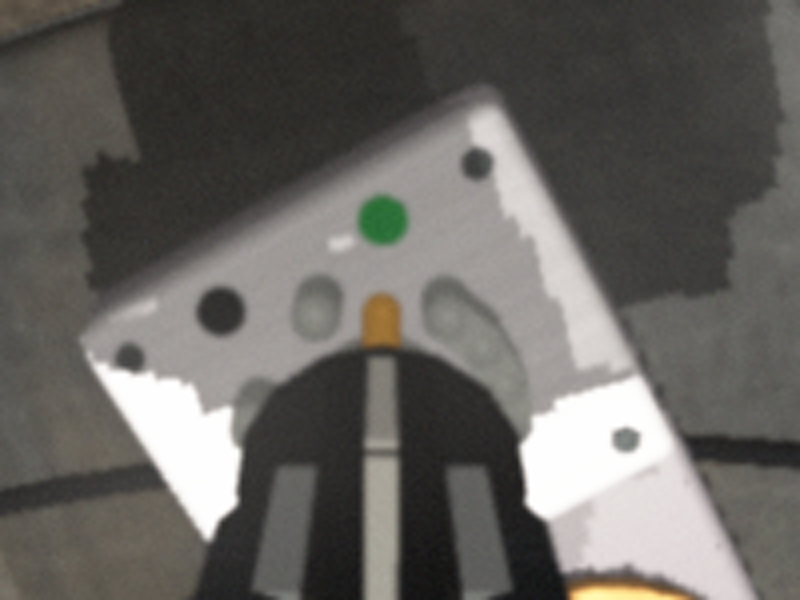

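The pointer and orange pin (x≈381) line up with the green dot (383,220), and the slot between the posts lies below them. Pushing down.

Emit:
drive_tool:
  commands: [0, 0, 0, 0, 0, 0.1, -1, 0, 0, 0, 0, 0, 0.1, -1, 0, 0, 0, 0, 0, 0.1, -1, 0, 0, 0, 0, 0, 0, -1, 0, 0, 0, 0, 0, 0, -1]

```text
time: 7.25
tcp_pos: [0.464, 0.1231, 0.0646]
ee_rot: [0.409, 3.112, -0.0]
force: [1.5, -4.9, 14.7]
width: 0.151
grip_force: 51.2
```

Emit:
drive_tool:
  commands: [0, 0, 0, 0, 0, 0.03, -1, 0, 0, 0, 0, 0, 0, -1, 0, 0, 0, 0, 0, 0, -1]

```text
time: 7.62
tcp_pos: [0.4641, 0.1231, 0.0644]
ee_rot: [0.408, 3.111, -0.0]
force: [-1.0, -4.8, 28.5]
width: 0.154
grip_force: 53.6
```

Emit:
drive_tool:
  commands: [0, 0, 0, 0, 0, 0, -0.2, 0, 0, 0, 0, 0, 0, 0.1, 0, 0, 0, 0, 0, 0, 0.1, 0, 0, 0, 0, 0, 0, 0.1, 0, 0, 0, 0, 0, 0, 0.1]

```text
time: 8.25
tcp_pos: [0.4627, 0.1236, 0.0612]
ee_rot: [-0.411, -3.114, 0.0]
force: [0.2, -0.3, -0.2]
width: 0.551
grip_force: 0.0
```

Emit:
drive_tool:
  commands: [0, 0, 0, 0, 0, -0.2, 0.1, 0, 0, 0, 0, 0, -0.5, 0.1, 0, 0, 0, 0, 0, -0.7, 0.1, 0, 0, 0, 0, 0, -0.4, 0.1, 0, 0, 0, 0, 0, 0, 0.1]

```text
time: 8.88
tcp_pos: [0.4644, 0.1236, 0.1719]
ee_rot: [0.41, 3.109, 0.001]
force: [-0.6, -0.6, -0.7]
width: 0.552
grip_force: 0.0
```

```bash
python3 - <<'E'
from h import *
s,M,p,T=wrist(); save(p,"w3"); q=get_image("side"); save(q,"s3")
a=cv2.resize(cv2.imread("pics/w3.png")[110:260,180:330],(400,400),interpolation=cv2.INTER_CUBIC)
b=cv2.resize(cv2.imread("pics/s3.png")[150:250,230:330],(400,400),interpolation=cv2.INTER_CUBIC)
cv2.imwrite("pics/f.png",np.hstack([a,b]))
E
```

```text
score 0.74 tool [ 0.001  -0.0014  0.0961] world [0.4637 0.1225 0.0757]
```

View pics/f.png

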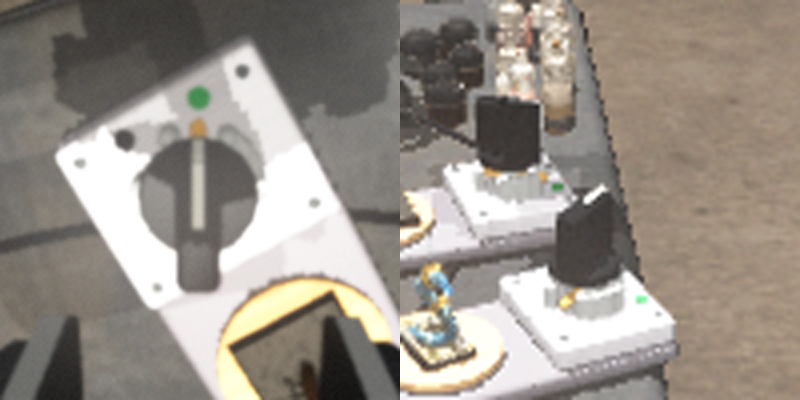

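The pointer is at the green dot (198,97). The tree's disc sits on its posts at the same height as the serpent's, and the fingers are clear of everything.

```bash
python3 -c "
from h import *
print(sign_off())"
```

```text
the job is handed in; nothing more can be done
None
```

The tree's turntable was unlocked, turned clockwise to the green dot and pushed back down, the serpent's was left alone, and the job was handed in at about 9 s; the camera views looked right, but the hand-in returned no verdict.

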